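Press the tilt stage to its index tab and let it spring back

ROBOT

A 6-joint arm with a two-finger parallel gripper is mounted at the origin on the work surface. World frame = base frame: x ahead of the robot, y to its left, z up, the work surface at z = 0. Lengths are in m, angles in rad, forces in N, time in s.
With the tool pointing down it reaches from about 0.325 to 0.85 m from the base axis. Payload 15.5 kg.
Tool frame: the origin (TCP) lies on the centre line of the jaws, within the pads' length; the fingertips stand 19 mm ahead of it and the grasp point (between the pads) is the TCP (bot.tips_ahead is the z of the fingertips in the tool frame, in m); z points along the fingers, y is the direction in which the jaws open and shut (so a half turn about z gives the same grasp; the last joint's range is limited). The gripper opens to 91 mm and grips with 3 to 60 N. Pads are 32 mm wide; open, the fingers measure 118 mm over their backs; the gripper's body (76 mm by 178 mm) begins 60 mm behind the grasp point.
Start: joints at [1.202, 0.494, 1.345, -0, 1.302, -0.096], TCP at [0.168, 0.602, 0.233] pointing down, gripper open.
Joint ranges: [-2.91, 2.91], [-0.82, 2.16], [0.22, 2.67], [-1.22, 4.37], [0.12, 2.79], [-3.08, 3.08]. Speed limits (rad/s): [1.89, 1.89, 2.57, 3.01, 3.01, 3.01].

INTERFACE

Orientations are given as a 3x3 rotation matrix whose columns are the frame's x, y, z axes.
In Python, from bench import bot gives the robot as it stands.
- The arm moves only by the shell command python3 -m pendant 'ROWS' [FORCE]. ROWS is JSON, one flat list of numbers, 5 for each row, row after row: the opening, from 0 (shut) to 1 (fully open), then the shift along the tool's x, y, z in m, then the turn about the tool's z in degrees. A call has 1 to 12 rows; each row shifts and turns the commanded pose from where the row before left it, along the tool's axes as they then stand; what a row does not reach is not made up. A row lasts 1/10 s, in which the tool goes at most 50 mm and 8.59 degrees, less where a joint would pass 70% of its speed; a pose out of reach is approached as far as the arm can. A call is refused whole if a number of a shift passes 0.05 or a number of a turn 8.59, either way. A call with a gripper value outside its range is refused whole. The fingers move at their own pace and stop on an object; FORCE is the grip in N (left out, the last holds). Time passes only in rows, so rows that do not move let the fingers close. It gives the time, the measured TCP pose, the force and the opening at its end, in the units of the state.
- bot.sense(): the state, without advancing time (a new reading comes with each control period).
- bot.snapshot(name): name is "side" or "top"; returns the picture (384x512x3 uint8, red, green, blue); there is no depth.
- bot.camera_info(name): a dict with "fx", "fy", "cx", "cy" (pixels), "camera_from_world" (4x4, takes a point from world to camera coordinates). Camera axes: x right, y up, looking along -z (the intrinsics and any distortion apply to the point x, -y, -z); pixel columns grow to the right and rows downward; lengths in m; the calibration is good to about 2 mm. A picture is of the moment at which its call begins. camera_info takes no time and is no camera call.
- bot.job_done(): hands the job in, once; it reports no verdict.
Trained networks look in the newest picture that a camera, given by its name, has taken for a name from the list of things; names that differ only in an ending like _2 or _b are one class to them, and where a whole thing is asked for, a point or a joint stands for the part that bears it (a point fixed in the world has none). Each returns a list of dicts, best first, with "confidence" (0 to 1); they miss things now and then, are a little off and sometimes report something else, mostly with a low value. They report only what shows in the picture. A call takes as long as a camera call.
- bot.spot_in(camera, target): "xyz" ([x, y, z] in m, in world coordinates, good to about 4 mm: the middle of the surface that is visible of it).
- bot.tip_of(camera, target): "xyz" ([x, y, z] in m, in world coordinates, good to about 4 mm: a listed point, or the origin of a listed thing).
The state is a dict: "clock": time; "joint_pos": joint angles; "joint_vel": joint speeds; "joint_efforts": joint torques, N m; "tcp_pos": TCP position; "orientation": TCP orientation; "ft_force": force on the tool from outside, world axes, zero at the start; "wrist_torque": the same for the moment, N m; "opening": opening from 0.0 (shut) to 1.0 (fully open).
Only numpy, scipy, OpenCV 4.12 (cv2) and the standard library are available. Lean on these libraries where they do the work, as an engineer would, in place of code of your own. Each camera call takes 0.05 s, during which the arm holds its last target. There are 200 camera calls.

TASK

Check the spring return of the specimen tilt stage: with the fingertips press down the round thumb pad on its corner until the tip of the black pointer is level with the brass index tab on the white scale, without running past it, and keep it there for about two seconds. Then release the pad so that the plate springs back to rest, and move clear. Do not push the pointer itself, and leave the index tab and the loose things on the bench where they are: nothing is picked up or shifted.

Things in the scene. Friction and masses are not known exactly. Their poses are not given: they have to be found in the camera images.
- stage: Tilt stage, screwed to the bench (it cannot move): dark iron base, a 120 mm square 14 mm thick set cornerwise, with two steel pivot posts on its x axis. Origin: centre of the base underside, on the bench; z up. The plate tilts about the stage's x axis, 75 mm up; the thumb pad is on the -y side, the pointer and white scale board on the +y side.
- scale_top (a point): Middle of the top edge of the white scale board, 140 mm above the bench; the board is 62 mm wide and 4 mm thick, and its marked face looks to the stage's +x, away from the robot.
- tilt_plate (a joint): Tilt of the spring-backed plate, rad: 0 at rest (level), growing as the pad is pressed and the pointer rises; stop at 0.36. Aluminium square 106 mm, 8 mm thick, set cornerwise, mid-plane 75 mm up; the rock chip clamped in its middle rises 23 mm above that. The spring takes about 3 N on the pad to start, 8 N at 0.2 rad, and drives it back to 0.
- index_tab (a joint): Setting of the index tab on the same axis and scale as tilt_plate, rad: pointer and tab are level when both joints read the same. Set between 0.12 and 0.24; stiff, stays where it is set and must not be moved.
- pad_top (a point): Centre of the top face of the part to press: a round thumb pad of dark steel, 26 mm in diameter, 8 mm thick, on a round lug (32 mm) at the plate's -y corner, 72 mm from the tilt axis. The point lies 12 mm above the plate's mid-plane (87 mm above the bench at rest); sinks about 14 mm for 0.2 rad.
- pointer_tip (a point): Tip of the black pointer bar (7 mm high, 5 mm at the tip; not to be pushed) that runs out from the plate's +y corner, 165 mm from the tilt axis; it rises in front of the scale, about 33 mm for 0.2 rad.
- tab_edge (a point): Middle of the inner edge of the index tab, a brass block 20 x 20 x 8 mm high riding at the outer edge of the scale, 171 mm from the tilt axis, just beyond the pointer tip. Its z axis points along the pointer's direction of rise.
- crystal_tall: Bystander, loose: pink quartz crystal, six-sided, 38 mm wide, 62 mm high, standing beside the stage. Origin: centre of its foot.
- crystal_short: Bystander, loose: pink quartz crystal, six-sided, 42 mm wide, 42 mm high, standing beside the stage. Origin: centre of its foot.
- tin: Bystander, loose: dented round aluminium sample tin with lid, 76 mm in diameter, 52 mm high. Origin: centre of its underside.
- hammer: Bystander, loose: rusty iron rock hammer lying flat along its x axis, 278 mm long, head 121 mm across at the +x end, up to 26 mm high. Origin: underside, about mid-length.

How it is judged:
By the outcome, as a careful person would: the job done as asked, in the order asked, and still so for the second after the job is handed in, with the robot touching nothing.
It also fails if it takes over 42 s, if anything falls off the work surface, if the arm or the gripper's body presses on something with over 40 N, if the wrist force passes 120 N, or if a joint passes its speed limit or range.

## Working session

There is one attempt and no reset: what is moved stays moved. The work goes in short steps, Python scripts to look and compute and a shell command to move; the robot and the scene stay as the last step left them, time stands still between calls to the robot, and variables do not carry over. Pictures are saved under pics/ and viewed, about 8 in all and at most 12, crops included, and the job is handed in when it is done.

```bash
mkdir -p pics; python3 - <<'E'
from bench import bot
import cv2,numpy as np
s=bot.sense();print(s['clock'],s['tcp_pos'],np.round(s['orientation'],3).tolist(),s['opening'],bot.tips_ahead)
for c in ['side','top']:
    im=bot.snapshot(c);cv2.imwrite(f'pics/{c}1.png',im[:,:,::-1])
    i=bot.camera_info(c);T=np.array(i['camera_from_world']);print(c,i['fx'],i['cx'],i['cy'],-T[:3,:3].T@T[:3,3],[k for k in i])
    for t in ['stage','scale_top','pad_top','pointer_tip','tab_edge','crystal_tall','crystal_short','tin','hammer']:
        r=bot.tip_of(c,t);print(c,t,[(np.round(d['xyz'],3).tolist(),round(d['confidence'],2)) for d in r[:2]])
print(bot.sense()['clock'])
E
```

```text
0.0 [0.16825034 0.60153679 0.23232789] [[-0.963, 0.269, -0.0], [0.269, 0.963, -0.001], [0.0, -0.001, -1.0]] 0.9980216774634713 0.019
side 456.8612219584573 259.6839133069508 190.34519787731932 [ 0.46135875 -0.60631768  0.89261195] ['fx', 'fy', 'cx', 'cy', 'camera_from_world']
side stage [([0.554, 0.08, 0.003], 0.87)]
side scale_top [([0.564, 0.241, 0.138], 0.82), ([0.465, -0.192, -0.002], 0.73)]
side pad_top [([0.547, 0.011, 0.084], 0.86)]
side pointer_tip [([0.58, 0.245, 0.072], 0.58)]
side tab_edge [([0.572, 0.252, 0.103], 0.44)]
side crystal_tall [([0.405, -0.042, 0.004], 0.87), ([0.688, -0.061, -0.0], 0.47)]
side crystal_short [([0.69, -0.062, 0.002], 0.8)]
side tin [([0.393, 0.222, -0.0], 0.6)]
side hammer [([0.466, -0.195, 0.0], 0.55)]
top 439.2004317164896 256.07731531793195 195.39871497874813 [ 0.46293926 -0.00136945  1.30106353] ['fx', 'fy', 'cx', 'cy', 'camera_from_world']
top stage [([0.554, 0.083, 0.004], 0.59)]
top scale_top [([0.561, 0.24, 0.144], 0.94), ([0.573, 0.247, 0.1], 0.42)]
top pad_top [([0.556, 0.083, 0.004], 0.67)]
top pointer_tip [([0.572, 0.242, 0.073], 0.97)]
top tab_edge [([0.575, 0.246, 0.1], 0.37)]
top crystal_tall [([0.387, 0.22, 0.002], 0.51), ([0.408, -0.043, 0.002], 0.47)]
top crystal_short [([0.684, -0.064, 0.005], 0.59)]
top tin [([0.386, 0.221, 0.002], 0.57)]
top hammer [([0.465, -0.19, -0.002], 0.67)]
1.0
```

View pics/side1.png

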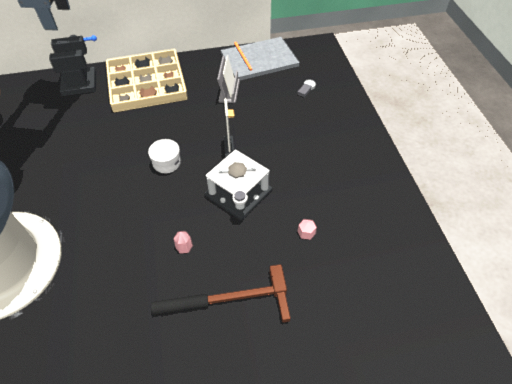

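View pics/top1.png

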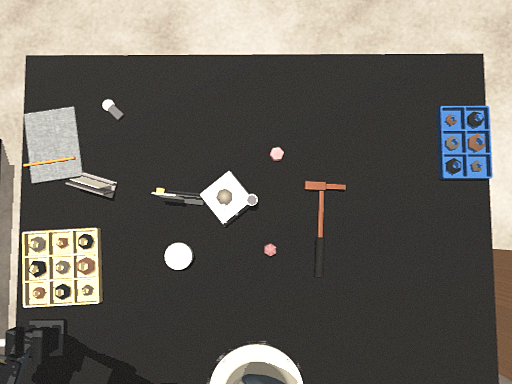

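Side view: pad at (239,198), scale edge-on near (228,125), brass tab (231,113). Top view: pad (252,200), tab (160,190). Network points agree with the stage geometry (yaw about -6°). Now a close look with model overlays to find the tab setting.

```bash
cat > h.py <<'E'
from bench import bot
import cv2,numpy as np
def proj(c,P):
    i=bot.camera_info(c);T=np.array(i['camera_from_world']);p=np.atleast_2d(P)@T[:3,:3].T+T[:3,3]
    return np.c_[i['cx']+i['fx']*p[:,0]/-p[:,2], i['cy']-i['fy']*p[:,1]/-p[:,2]]
C=np.array([.554,.081,0]);YAW=np.radians(-6.3)
def W(p,C=C,yaw=YAW):
    c,s=np.cos(yaw),np.sin(yaw);return np.atleast_2d(p)@np.array([[c,s,0],[-s,c,0],[0,0,1]])+C
def arm(r,th,x=0,h=0): # point at radius r on +y side, height h above mid-plane
    return [x,r*np.cos(th)-h*np.sin(th),.075+r*np.sin(th)+h*np.cos(th)]
E
python3 - <<'E'
from h import *
names=dict(pad=[0,-72,87],tip=[0,165,75],p_l=[-75,0,75],p_r=[75,0,75])
for c,(x0,y0,w,h) in dict(side=(195,85,85,135),top=(145,165,120,70)).items():
    im=cv2.imread(f'pics/{c}1.png')
    hsv=cv2.cvtColor(im,cv2.COLOR_BGR2HSV);m=cv2.inRange(hsv,(15,90,90),(35,255,255));m[:y0]=0;m[y0+h:]=0;m[:,:x0]=0;m[:,x0+w:]=0
    v,u=np.nonzero(m);print(c,'brass n',len(u),'centroid',u.mean(),v.mean(),'bbox',u.min(),u.max(),v.min(),v.max())
    for th in (.12,.15,.18,.21,.24):
        q=proj(c,W([arm(r,th,0,hh) for r in(171,) for hh in(0,)] and [np.array(arm(.181,th,0,.004))]))
        print(th,'tab top centre',np.round(q,1).tolist())
    for k,p in names.items(): print(k,np.round(proj(c,W(np.array(p)/1000)),1))
    S=6 if c=='top' else 4.4
    cv2.imwrite(f'pics/{c}crop.png',cv2.resize(im[y0:y0+h,x0:x0+w],None,fx=S,fy=S,interpolation=cv2.INTER_CUBIC))
E
```

```text
side brass n 29 centroid 231.51724137931035 113.58620689655173 bbox 228 234 109 117
0.12 tab top centre [[231.7, 113.7]]
0.15 tab top centre [[231.6, 112.4]]
0.18 tab top centre [[231.5, 111.1]]
0.21 tab top centre [[231.4, 109.8]]
0.24 tab top centre [[231.4, 108.5]]
pad [[239.2 195. ]]
tip [[232.5 125. ]]
p_l [[205.1 176.4]]
p_r [[269.  171.4]]
top brass n 19 centroid 160.47368421052633 188.89473684210526 bbox 156 164 187 192
0.12 tab top centre [[160.4, 190.3]]
0.15 tab top centre [[160.3, 190.1]]
0.18 tab top centre [[160.2, 190.0]]
0.21 tab top centre [[160.2, 189.9]]
0.24 tab top centre [[160.3, 189.7]]
pad [[251.5 200.3]]
tip [[167.4 191.7]]
p_l [[223.  224.5]]
p_r [[228.9 171.4]]
```

View pics/sidecrop.png

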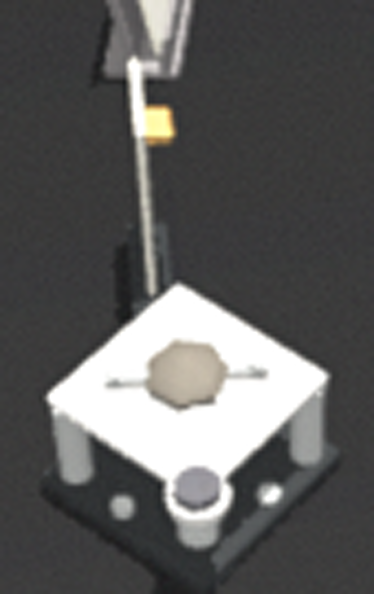

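View pics/topcrop.png

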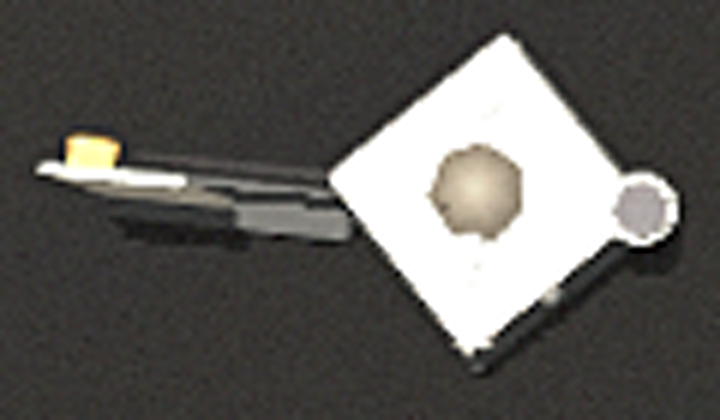

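Crops: side – pad centre crop (199,485) → px (239.8,194.8), tab crop x145–174, y106–143; top – pad crop (640,208), tab (66–120, 135–168). Black pointer is not visible on black; I fit stage pose, camera offsets and tab angle jointly.

```bash
python3 - <<'E'
from h import *
from scipy.optimize import least_squares
im=cv2.imread('pics/side1.png').astype(float); d=im[:,:,2]-im[:,:,0]
print('side R-B cols 229..233 rows 106..120');print(np.round(d[106:121,227:236]).astype(int)); print(np.round(im[106:121,227:236].mean(2)).astype(int))
t=cv2.imread('pics/top1.png').astype(float); e=t[:,:,2]-t[:,:,0]
print('top');print(np.round(e[185:194,153:168]).astype(int))
cv=lambda x0,y0,S,l:[(x0+(a+.5)/S-.5,y0+(b+.5)/S-.5) for a,b in l]
sp=cv(195,85,4.4,[(48,398),(328,374),(180,283),(199,485)])
tp=cv(145,165,6,[(470,357),(506,33),(328,177),(641,209)])
P=np.array([[-.075,0,.079],[.075,0,.079],[0,.075,.079],[0,-.072,.087]])
def f(q):
    M=W(P,np.array([q[0],q[1],0]),q[2])
    return np.r_[((proj('side',M)-sp)+q[3:5]).ravel()/.4,((proj('top',M)-tp)+q[5:7]).ravel()/.4,q[3:]/.7]
r=least_squares(f,[.554,.081,-.11,0,0,0,0]);q=r.x
print(np.round(q,4),np.round(r.fun*.4,2))
for th in(.12,.15,.18,.21,.24):
    o=[]
    for c,k in(('side',3),('top',5)):
        for rr,h in((.171,-.004),(.171,.004),(.191,.004)):
            o.append(np.round(proj(c,W([arm(rr,th,.0,h)],np.array([q[0],q[1],0]),q[2]))[0]+q[k:k+2],1).tolist())
    print(th,o)
E
```

```text
side R-B cols 229..233 rows 106..120
[[ 17   2  -1   0   0   0   1   0   3]
 [ 16   1  -3  -1  -3  -2  -1  -2   0]
 [ 16  12  14  13  12  16   3  -2   0]
 [ 26  92 102 103 102 101  47   3  -2]
 [ 20  77  75  82  84  88 110  24  -1]
 [  6  71  85  82  82  82 117  28  -2]
 [  5  70  87  84  83  85 118  38  -1]
 [  4  65  88  86  83  84 120  52   1]
 [  0  55  84  82  79  80 107  75   9]
 [ 23  81  92  90  84  83 103  76   9]
 [ 19  81 107 103 102 103  83  31   0]
 [ 12  54  87  68  57  61  44  13  -2]
 [ 11  10  18  10   7   8   7  -1   0]
 [ 12   5  -1   0  -1  -2  -3   0   0]
 [ 15   7   2   0   0  -1   2   0  -1]]
[[179  65  53  55  58  60  55  57  57]
 [192  69  49  55  55  53  55  56  58]
 [223  81  63  64  65  65  58  55  59]
 [233 157 156 153 150 149  96  58  52]
 [248 229 230 228 227 226 162  70  58]
 [253 230 226 227 227 228 168  77  55]
 [253 230 224 225 226 227 182  89  56]
 [254 232 224 225 226 227 197 102  55]
 [255 236 226 227 228 228 215 127  62]
 [246 226 223 225 227 227 218 134  64]
 [169 148 147 142 143 148 130  81  57]
 [174 135 132 110 100 105  90  64  58]
 [177 102
[... 671 characters left out ...]
  9  11]]
[ 0.5557  0.0813 -0.1088 -0.153  -0.1711  0.1581 -0.1926] [-0.09 -0.1   0.33  0.25 -0.18  0.15 -0.   -0.24  0.01 -0.35 -0.1   0.33
 -0.07  0.07  0.11  0.01 -0.09 -0.1   0.09 -0.11]
0.12 [[232.5, 118.5], [232.4, 116.4], [231.8, 110.4], [164.4, 190.2], [164.1, 190.0], [156.7, 189.2]]
0.15 [[232.4, 117.1], [232.3, 115.1], [231.7, 109.0], [164.2, 190.1], [164.0, 189.8], [156.6, 189.0]]
0.18 [[232.3, 115.8], [232.2, 113.9], [231.6, 107.6], [164.1, 189.9], [164.0, 189.7], [156.5, 188.8]]
0.21 [[232.3, 114.6], [232.1, 112.7], [231.6, 106.2], [164.0, 189.8], [164.0, 189.6], [156.5, 188.7]]
0.24 [[232.2, 113.4], [232.1, 111.5], [231.5, 104.9], [164.0, 189.7], [164.1, 189.5], [156.5, 188.6]]
```

Fit is tight (residuals ≤0.35 px). Tab edges (rows 117.1 / 115.4 / 108.9) give a setting of about 0.149 rad. The plan is to put the shut fingertips over the pad's inner edge, at radius 67 mm, with tool x along stage y. Target TCP xy is (0.548, 0.015).

```bash
python3 -m pendant '[0,-0.0327,-0.0289,0,0, 0,-0.0327,-0.0289,0,0, 0,-0.0327,-0.0289,0,0, 0,-0.0327,-0.0289,0,0, 0,-0.0327,-0.0289,0,0, 0,-0.0327,-0.0289,0,0, 0,-0.0327,-0.0289,0,0, 0,-0.0327,-0.0289,0,0, 0,-0.0327,-0.0289,0,0, 0,-0.0327,-0.0289,0,0, 0,-0.0327,-0.0289,0,0, 0,-0.0327,-0.0289,0,0]' 20
python3 -m pendant '[0,-0.0327,-0.0289,0,0, 0,-0.0327,-0.0289,0,0, 0,-0.0327,-0.0289,0,0, 0,-0.0327,-0.0289,0,0, 0,0,0,0,8.5, 0,0,0,0,8.5, 0,0,0,0,8.5, 0,0,0,0,8.5, 0,0,0,0,8.5, 0,0,0,0,8.5]'
python3 -m pendant '[0,0,0,0,8.5, 0,0,0,0,8.5, 0,0,0,0,8.5, 0,0,0,0,4.1, 0,0,0,0,0, 0,0,0,0,0, 0,0,0,0,0]'
```

```text
clock: 2.2
tcp_pos: [0.4537, 0.1605, 0.2331]
orientation: [[-0.963, 0.27, 0.001], [0.27, 0.963, 0.0], [-0.0, 0.0, -1.0]]
ft_force: [0.6, 0.1, 0.7]
opening: 0.004
clock: 3.2
tcp_pos: [0.5477, 0.0156, 0.233]
orientation: [[-0.391, 0.92, 0.0], [0.92, 0.391, -0.0], [-0.0, 0.0, -1.0]]
ft_force: [0.2, -0.0, 0.4]
opening: 0.006
clock: 3.9
tcp_pos: [0.5477, 0.0156, 0.233]
orientation: [[0.107, 0.994, 0.0], [0.994, -0.107, -0.0], [0.0, 0.0, -1.0]]
ft_force: [-1.1, 0.3, -0.2]
opening: 0.003
```

```bash
python3 -m pendant '[0,0,0,0.03,0, 0,0,0,0.03,0, 0,0,0,0.03,0, 0,0,0,0.02,0, 0,0,0,0.01,0, 0,0,0,0,0]'
python3 - <<'E'
from h import *
s=bot.sense();print(s['tcp_pos'],s['ft_force'],s['clock'])
a=bot.snapshot('side')[80:230,180:300];b=bot.snapshot('top')[150:240,140:290]
A=cv2.resize(a,None,fx=3.5,fy=3.5,interpolation=2);B=cv2.resize(b,None,fx=2.5,fy=2.5,interpolation=2)
o=np.zeros((525,800,3),np.uint8);o[:A.shape[0],:A.shape[1]]=A;o[:B.shape[0],422:422+B.shape[1]]=B;cv2.imwrite('pics/above.png',o[:,:,::-1])
E
```

```text
clock: 4.5
tcp_pos: [0.5472, 0.0156, 0.1121]
orientation: [[0.108, 0.994, -0.002], [0.994, -0.108, 0.0], [-0.0, -0.002, -1.0]]
ft_force: [-0.2, -0.2, 0.7]
opening: 0.003
[0.54718674 0.01564598 0.11206733] [-0.22861667 -0.17843542  0.73312474] 4.5
```

View pics/above.png

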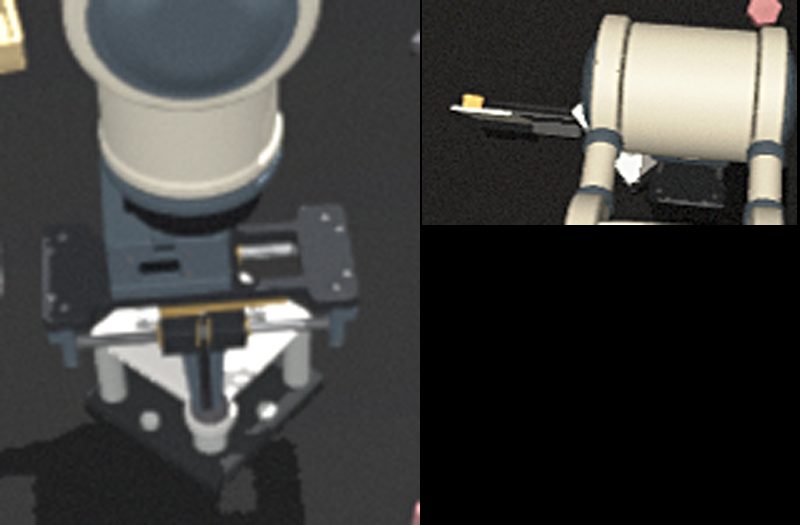

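The fingers stand over the pad (crop 207,410). The hand hides the tab from the side camera, so I'll control by contact height and geometry. Feeling for contact now.

```bash
python3 -m pendant '[0,0,0,0.002,0, 0,0,0,0.002,0, 0,0,0,0,0, 0,0,0,0,0]'|grep -v orient
for i in 1; do python3 -m pendant '[0,0,0,0.001,0, 0,0,0,0,0]'|grep -v orient;python3 -m pendant '[0,0,0,0.001,0, 0,0,0,0,0]'|grep -v orient;python3 -m pendant '[0,0,0,0.001,0, 0,0,0,0,0]'|grep -v orient;python3 -m pendant '[0,0,0,0.001,0, 0,0,0,0,0]'|grep -v orient; done
```

```text
clock: 5.0
tcp_pos: [0.5477, 0.0156, 0.1091]
ft_force: [0.1, 1.1, -0.3]
opening: 0.006
clock: 5.2
tcp_pos: [0.5477, 0.0156, 0.1079]
ft_force: [-0.5, 0.6, -0.9]
opening: 0.006
clock: 5.4
tcp_pos: [0.5476, 0.0156, 0.1068]
ft_force: [-0.2, 0.5, 0.8]
opening: 0.005
clock: 5.6
tcp_pos: [0.5477, 0.0156, 0.1059]
ft_force: [-0.6, -1.2, 3.5]
opening: 0.004
clock: 5.8
tcp_pos: [0.5477, 0.0154, 0.1049]
ft_force: [-1.4, -2.9, 3.5]
opening: 0.001
```

```bash
python3 -m pendant '[0,0,0,0.001,0, 0,0,0,0.001,0, 0,0,0,0.001,0, 0,0,0,0.001,0, 0,0,0,0.001,0, 0,0,0,0.001,0, 0,0,0,0,0, 0,0,0,0,0, 0,0,0,0,0]'|grep -v orient
python3 - <<'E'
from h import *
s=bot.sense();print(s['tcp_pos'],s['ft_force'])
for c in('top','side'):
    im=bot.snapshot(c)
    for t in('pointer_tip','tab_edge','pad_top'): print(c,t,[(np.round(d['xyz'],4).tolist(),round(d['confidence'],2)) for d in bot.tip_of(c,t)[:2]])
    if c=='top': cv2.imwrite('pics/press.png',cv2.resize(im[175:205,145:215],None,fx=10,fy=10,interpolation=2)[:,:,::-1])
F=[]
for _ in range(3): bot.snapshot('top');F.append(bot.sense()['ft_force'])
print(np.mean(F,0),bot.sense()['clock'])
E
```

```text
clock: 6.7
tcp_pos: [0.5478, 0.0152, 0.0991]
ft_force: [-2.1, -6.0, 7.1]
opening: 0.006
[0.54776505 0.0152353  0.09908935] [-2.08774165 -6.03508104  7.11103744]
top pointer_tip [([0.5731, 0.2471, 0.0926], 0.67)]
top tab_edge [([0.5752, 0.2486, 0.0965], 0.48)]
top pad_top []
side pointer_tip []
side tab_edge []
side pad_top [([0.549, 0.0124, 0.0794], 0.65)]
[-1.78199249 -5.87831723  7.13117768] 7.25
```

View pics/press.png

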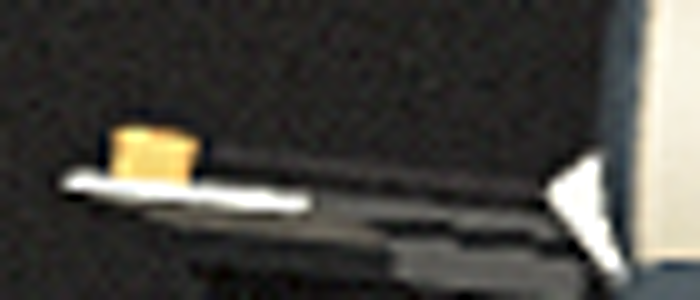

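Pressed to z 0.0991, geometry gives 0.1155 rad. The force (7.1 N at 60 mm) fits the stated spring, and the top network's pointer height gives 0.107–0.119, so they agree. The picture shows tab (110–195,125–185) with the faint pointer at its side. 2.0 mm more to reach 0.149.

```bash
python3 -m pendant '[0,0,0,0.0007,0, 0,0,0,0.0007,0, 0,0,0,0.0004,0, 0,0,0,0,0, 0,0,0,0,0]'|grep -v orient
python3 - <<'E'
from h import *
from scipy.optimize import brentq
F=[];Z=[];p=[]
for _ in range(3):
    bot.snapshot('top');s=bot.sense();F.append(s['ft_force']);Z.append(s['tcp_pos'][2])
    p+=[bot.tip_of('top',t)[:1] for t in('pointer_tip','tab_edge')] if _==0 else []
z=np.mean(Z);print(z,np.mean(F,0),'theta',brentq(lambda t:.075-.059*np.sin(t)+.012*np.cos(t)+.019-z,0,.3),bot.sense()['clock'])
print([(np.round(d[0]['xyz'],4),d[0]['confidence']) for d in p if d])
E
```

```text
clock: 7.75
tcp_pos: [0.5478, 0.0152, 0.0973]
ft_force: [-1.4, -5.9, 8.3]
opening: 0.002
0.09734868428020722 [-2.07514624 -6.23746831  7.92814009] theta 0.1450055433524527 8.0
[(array([0.573 , 0.245 , 0.0951]), 0.74), (array([0.574 , 0.2467, 0.0954]), 0.47)]
```

0.145 rad now. Pointer and tab read level (0.0951 / 0.0954). A last 0.1 mm, then hold for over two seconds.

```bash
python3 -m pendant '[0,0,0,0.0001,0, 0,0,0,0,0, 0,0,0,0,0, 0,0,0,0,0, 0,0,0,0,0, 0,0,0,0,0, 0,0,0,0,0, 0,0,0,0,0, 0,0,0,0,0, 0,0,0,0,0, 0,0,0,0,0, 0,0,0,0,0]'|grep -v orient
python3 -m pendant '[0,0,0,0,0, 0,0,0,0,0, 0,0,0,0,0, 0,0,0,0,0, 0,0,0,0,0, 0,0,0,0,0, 0,0,0,0,0, 0,0,0,0,0, 0,0,0,0,0, 0,0,0,0,0]'|grep -v orient
python3 -m pendant '[0,0,0,-0.003,0, 0,0,0,-0.003,0, 0,0,0,-0.004,0, 0,0,0,-0.005,0, 0,0,0,-0.01,0, 0,0,0,-0.02,0, 0,0,0,-0.03,0, 0,0,0,-0.03,0, 0,0,0,-0.03,0]'|grep -v orient
python3 -m pendant '[0,-0.04,0,0,0, 0,-0.04,0,0,0, 0,-0.04,0,0,0, 0,-0.04,0,0,0, 0,-0.04,0,0,0, 0,-0.04,0,0,0, 0,-0.04,0,0,0, 0,0,0,0,0, 0,0,0,0,0, 0,0,0,0,0]'|grep -v orient
python3 - <<'E'
from h import *
for c in('side','top'):
    im=bot.snapshot(c);cv2.imwrite(f'pics/{c}_end.png',im[:,:,::-1])
    for t in ['pad_top','pointer_tip','tab_edge','crystal_tall','crystal_short','tin','hammer']:
        print(c,t,[(np.round(d['xyz'],3).tolist(),round(d['confidence'],2)) for d in bot.tip_of(c,t)[:1]])
a=[cv2.imread(f'pics/{n}.png')[85:220,170:290] for n in('side1','side_end')]
cv2.imwrite('pics/cmp.png',cv2.resize(np.hstack(a),None,fx=3.3,fy=3.3,interpolation=2));print(bot.sense()['clock'])
E
```

```text
clock: 9.2
tcp_pos: [0.5478, 0.0152, 0.0972]
ft_force: [-2.3, -6.7, 7.5]
opening: 0.002
clock: 10.2
tcp_pos: [0.5478, 0.0152, 0.0973]
ft_force: [-1.5, -6.3, 8.4]
opening: 0.004
clock: 11.1
tcp_pos: [0.5474, 0.0157, 0.2338]
ft_force: [0.2, -0.3, 0.4]
opening: 0.003
clock: 12.1
tcp_pos: [0.5172, -0.2619, 0.2323]
ft_force: [0.3, 1.4, 0.5]
opening: 0.006
side pad_top []
side pointer_tip []
side tab_edge []
side crystal_tall [([0.407, -0.04, 0.002], 0.44)]
side crystal_short [([0.691, -0.06, -0.001], 0.69)]
side tin [([0.393, 0.22, -0.001], 0.62)]
side hammer [([0.464, -0.191, 0.001], 0.92)]
top pad_top [([0.548, 0.011, 0.093], 0.68)]
top pointer_tip [([0.57, 0.247, 0.073], 0.93)]
top tab_edge [([0.574, 0.244, 0.098], 0.58)]
top crystal_tall [([0.576, 0.246, 0.098], 0.72)]
top crystal_short [([0.686, -0.066, 0.0], 0.63)]
top tin [([0.392, 0.224, -0.0], 0.79)]
top hammer [([0.466, -0.19, -0.001], 0.74)]
12.9
```

View pics/cmp.png

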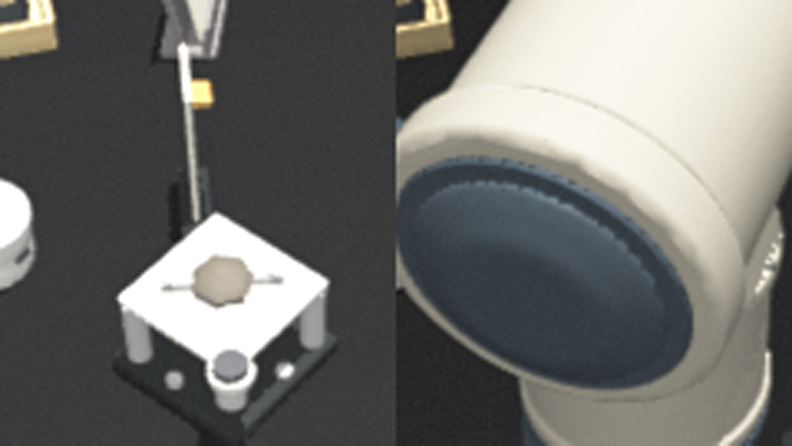

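The arm hides the stage from the side camera; step sideways for a last look.

```bash
python3 -m pendant '[0,0,-0.03,0,0, 0,-0.03,-0.03,0,0, 0,-0.03,-0.03,0,0, 0,-0.03,-0.02,0,0, 0,-0.03,0,0,0, 0,-0.03,0,0,0, 0,-0.03,0,0,0, 0,0,0,0,0, 0,0,0,0,0]'|grep -v orient
python3 - <<'E'
from h import *
for c in('side','top'):cv2.imwrite(f'pics/{c}_end2.png',bot.snapshot(c)[:,:,::-1])
a=[cv2.imread(f'pics/{n}.png')[:,:] for n in('side1','side_end2','top1','top_end2')]
o=np.vstack([np.hstack([x[85:220,170:290] for x in a[:2]]),np.hstack([x[160:240,140:260] for x in a[2:]])])
cv2.imwrite('pics/cmp2.png',cv2.resize(o,None,fx=2.75,fy=2.75,interpolation=2))
e=a[1].astype(float);print(np.round(e[106:121,227:236].mean(2)).astype(int));print(bot.sense()['ft_force'],bot.sense()['clock'])
E
```

```text
clock: 13.8
tcp_pos: [0.3881, -0.4298, 0.2317]
ft_force: [0.4, 1.0, -0.1]
opening: 0.005
[[114  41  34  31  33  36  36  36  35]
 [122  40  30  33  31  34  34  32  34]
 [145  49  38  39  40  42  38  33  37]
 [156  98 101  98  98  96  58  35  33]
 [194 180 190 183 182 180 105  43  34]
 [214 185 179 180 182 182 110  48  33]
 [216 182 176 182 181 181 121  57  34]
 [218 184 177 180 181 182 131  63  36]
 [222 190 180 182 185 184 158  80  35]
 [176 173 176 178 180 184 158  85  39]
 [110  93  95  89  92  94  86  50  33]
 [114  87  86  71  63  67  55  38  35]
 [116  68  37  36  38  39  34  35  33]
 [119  66  34  34  35  37  32  33  36]
 [129  74  36  32  36  33  36  34  38]]
[-0.55458863 -0.31283273 -0.59350871] 13.9
```

View pics/cmp2.png

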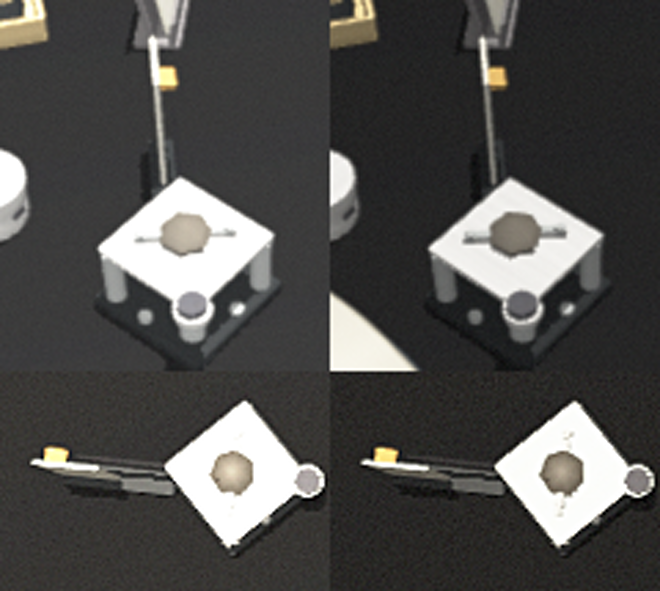

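The before and after views match: the plate is level, the tab is on the same pixels (rows 109–117) and the pad is back at rest.

```bash
python3 -c "
from bench import bot
print(bot.job_done())"
```

```text
the job is handed in; nothing more can be done
None
```

I pressed the thumb pad with the shut fingertips until the pointer was about level with the index tab and held it there for about 2.5 s. I then released the pad, moved clear and handed the job in at about 14 s.

**Tab setting:** a fit to the side picture put the tab at about 0.149 rad, with its three edges giving 0.142–0.152.

**Pressed angle:** the fingertip height during the hold (TCP 0.0972–0.0973 m) works out to a plate tilt of about 0.146 rad, just short of the tab. I stopped there so as not to run past it. The force of about 8 N fits the stated spring. The top-camera network read pointer and tab level within 0.3 mm, though it is only good to about 4 mm.

**Not seen directly:** the hand hid the pointer and tab from the side camera during the hold. The level therefore rests on geometry, force and the top view. The network's tab height also varied from 0.095 to 0.103 m between pictures.

**After release:** the plate is level, and the pad and tab look exactly as they did at the start. The crystals, tin and hammer read within about 6 mm of where they began, which is detector noise. The exception is the top-camera detection of the tall crystal, which gave the tab's position; the side camera found it in place. The wrist force is back to about zero.

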